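# Set a shaft up in V-blocks for a run-out check

### The job

Set the stepped shaft up for a run-out check on the surface plate: stand the matched pair of V-blocks on the plate with their grooves in line and lay the shaft level in both, one block under each thin end and clear of the thick middle. Stand the dial gauge upright on the plate beside it with its stylus pointing squarely at the middle of the shaft and about 10 mm short of it, not touching. Leave the odd V-blocks, the hexagon bar and the caliper where they lie.

Things in the scene. Friction and masses are not known exactly. Their poses are not given: they have to be found in the camera images.
- vblock_a: One of the matched middle-sized pair: loose V-block of bright steel, 30 mm long (x), 50 wide (y), 40 high; 90-degree groove 30 wide, 15 deep along x in its top; thin slot along each side. Origin: centre of the underside; x along groove, z up. A 20 mm round in it has its axis 39 mm above the underside. Anywhere in the row of four V-blocks on the mat, groove within 0.5 rad of world x. 0.4 kg.
- vblock_b: The other of the matched pair of middle-sized V-blocks, the same in every way as vblock_a; in another place of the same row.
- shaft: Loose steel shaft, 200 mm long, 0.6 to 0.9 kg: thick middle 30 mm across, 100 long; at each end a journal 20 across, 50 long. Axis 43 mm above the bench. It lies by its thick part in a fixed wooden saddle 60 mm wide: cheeks 62 mm apart, tops 3 mm below the axis, on a board whose top is 12 mm above the bench; grip it between them. Origin: its middle, on the axis; x along it, roll arbitrary.
- gauge: Loose dial gauge on a stand, 0.5 to 0.8 kg: foot 60 (x) by 50 (y) by 22 mm; upright post 12 mm thick at its middle, top 150 mm up, bare above 50: carry it by that. Dial 42 across, face up, 30 to 48 mm up; stylus level along own -x, tip 76 mm from the post axis, 39 up. On the mat, stylus within 0.7 rad of world -x. Origin: centre of foot's underside, z up.
- stylus_tip (a point): The tip of the gauge's stylus: 76 mm along -x and 39 mm up from the origin of gauge.
- plate: Surface plate: dark cast iron, 200 mm (x) by 300 (y), flat top 50 mm above the bench; a rod handle sticks out 23 mm at each short end. Fixed, empty at the start. On one side of the bench; the mat (4 mm rubber, lying on the bench) with all the other things is on the other side; which is which changes. Origin: centre of the underside; x, y along its sides, z up.
- vblock_big: Odd, big loose V-block of bright steel, 45 mm long (x), 66 wide (y), 56 high; 90-degree groove 44 wide, 22 deep along x in its top; thin slot along each side. Origin: centre of the underside; x along groove, z up. In the row with the pair; not to be used.
- vblock_small: Odd, small loose V-block of bright steel, 22 mm long (x), 32 wide (y), 26 high; 90-degree groove 20 wide, 10 deep along x in its top; thin slot along each side. Origin: centre of the underside; x along groove, z up. In the row with the pair; not to be used.
- hex_bar: Bright steel hexagon bar, 24 mm across flats, 150 mm long, lying on the mat on the robot's side of the shaft, roughly parallel to it. Loose; to be left alone. Origin: middle of its underside; x along the bar.
- caliper: Steel vernier caliper, 200 mm long, flat (up to 10 mm), lying on the mat beyond the V-blocks, roughly along the row. Loose; to be left alone. Origin: middle of the beam's underside; x along the beam.
There are look-alikes about, which are no part of the job. Leave any pink or purple look-alike of the vblock_b alone.

How it is judged:
At the end, for the whole second after the job is handed in: Pair flat on plate, 60 to 95 mm either side of the shaft's middle, grooves along it (0.15 rad); shaft rests level on both (0.04 rad), axis 36 to 43 mm above plate; gauge upright on plate, stylus square (0.26 rad) to the middle (15 mm), under 20 mm short, not touching; all at rest (z of vblock_a in the frame of plate between 0.046 and 0.054 m and x of vblock_a in the frame of plate between -0.1 and 0.1 m and y of vblock_a in the frame of plate between -0.15 and 0.15 m and angle between each of vblock_a, vblock_b, gauge's own z axis and vertical below 0.06 rad and angle between the x axis of each of vblock_a, vblock_b and the x axis of shaft, either way round below 0.15 rad and contact force between shaft and vblock_a above 0.4 N and linear speed of each of vblock_a, vblock_b, shaft, gauge below 0.01 m/s and z of vblock_b in the frame of plate between 0.046 and 0.054 m and x of vblock_b in the frame of plate between -0.1 and 0.1 m and y of vblock_b in the frame of plate between -0.15 and 0.15 m and contact force between shaft and vblock_b above 0.4 N and ((x of vblock_a in the frame of shaft between 0.06 and 0.095 m and x of vblock_b in the frame of shaft between -0.095 and -0.06 m) or (x of vblock_b in the frame of shaft between 0.06 and 0.095 m and x of vblock_a in the frame of shaft between -0.095 and -0.06 m)) and angle between shaft's own x axis and vertical between 1.531 and 1.611 rad and z of shaft in the frame of plate between 0.086 and 0.093 m and z of gauge in the frame of plate between 0.046 and 0.054 m and x of gauge in the frame of plate between -0.1 and 0.1 m and y of gauge in the frame of plate between -0.15 and 0.15 m and x of stylus_tip in the frame of shaft between -0.015 and 0.015 m and horizontal distance between stylus_tip and shaft below 0.035 m and angle between the x axis of gauge and the x axis of shaft, either way round above 1.311 rad and contact force between gauge and shaft below 0.05 N).
It fails at once if the big V-block is moved by more than 20 mm (distance of vblock_big from where it was at the start of the episode above 0.02 m).
It fails at once if the small V-block is moved by more than 20 mm (distance of vblock_small from where it was at the start of the episode above 0.02 m).
It fails at once if the hexagon bar is moved by more than 20 mm (distance of hex_bar from where it was at the start of the episode above 0.02 m).
It fails at once if the caliper is moved by more than 20 mm (distance of caliper from where it was at the start of the episode above 0.02 m).
It also fails if it takes over 120 s, if anything falls off the work surface, if the arm or the gripper's body presses on something with over 40 N, if the wrist force passes 120 N, or if a joint passes its speed limit or range.

### The arm

A 7-joint arm with a two-finger parallel gripper is mounted at the origin on the work surface. World frame = base frame: x ahead of the robot, y to its left, z up, the work surface at z = 0. Lengths are in m, angles in rad, forces in N, time in s.
With the tool pointing down it reaches from about 0.425 to 1.025 m from the base axis. Payload 9.4 kg.
Tool frame: the origin (TCP) lies at the very end of the fingers, on their centre line; the grasp point (between the pads) lies 19 mm behind it; z points along the fingers, y is the line along which they close (so a half turn about z gives the same grasp; the last joint's range is limited). The gripper opens to 93 mm and grips with 3 to 60 N. Pads are 15 mm wide; open, the fingers measure 128 mm over their backs; the gripper's body (75 mm by 188 mm) begins 65 mm behind the grasp point.
Start: joints at [1.232, 0.599, -0.003, 1.599, 0.002, 0.943, -0.08], TCP at [0.188, -0.7, 0.219] pointing down, gripper open.
Joint ranges: [-2.57, 2.57], [-0.35, 1.97], [-1.29, 1.29], [0.11, 2.56], [-1.05, 4.19], [0.11, 1.86], [-2.63, 2.63]. Speed limits (rad/s): [2.22, 2.22, 3.01, 3.01, 3.14, 3.14, 3.14].

### API

Orientations are given as a unit quaternion [w, x, y, z].
In Python, from workcell import robot gives the robot as it stands.
- The arm moves only by the shell command python3 -m inch 'ROWS' [OPENING] [FORCE]. ROWS is text: rows parted by semicolons, each of 6 numbers parted by spaces: the shift along the tool's x, y, z in m, then the turn, a rotation vector about the tool's x, y, z in rad. In form: x y z ax ay az; .... A call has 1 to 20 rows; each row shifts and turns the commanded pose from where the row before left it, along the tool's axes as they then stand; what a row does not reach is not made up. A row lasts 1/12 s, in which the tool goes at most 41.7 mm and 7.16 degrees, less where a joint would pass 70% of its speed; a pose out of reach is approached as far as the arm can. A call is refused whole if a number of a shift passes 0.0417 or a number of a turn 0.125, either way. A call with a gripper value outside its range is refused whole. OPENING is the finger opening in m, from 0 to 0.093, set as the call begins (- or left out, the last holds). The fingers move at their own pace and stop on an object; FORCE is the grip in N (left out, the last holds). Time passes only in rows, so rows that do not move let the fingers close. It gives the time, the measured TCP pose, the force, the opening and the grip force at its end, in the units of the state.
- robot.get_obs(): the state, without advancing time (a new reading comes with each control period).
- robot.snapshot(name): name is "side" or "top" or "wrist"; returns the picture (480x640x3 uint8, red, green, blue); there is no depth.
- robot.camera_info(name): a dict with "vertical_fov" (degrees; the focal length in pixels is half the picture's height over the tangent of half this angle, whatever the lens; pixels are square), "cx", "cy" (the principal point, pixels), "cam_to_world" (4x4, takes a point from camera to world coordinates); the wrist camera has in their place "tool_from_camera" (4x4, takes a point from camera to tool coordinates, whose origin is the TCP and whose axes are the flange's). Camera axes: x right, y down, z forward; pixel columns grow to the right and rows downward; lengths in m; the calibration is good to about 2 mm. A picture is of the moment at which its call begins: read the wrist's pose just before it. camera_info takes no time and is no camera call.
- robot.close_job(): hands the job in; it is judged then, once.
Trained networks look in the newest picture that a camera, given by its name, has taken for a name from the list of things; names that differ only in an ending like _2 or _b are one class to them, and where a whole thing is asked for, a point or a joint stands for the part that bears it (a point fixed in the world has none). Each returns a list of dicts, best first, with "conf" (0 to 1); they miss things now and then, are a little off and sometimes report something else, mostly with a low value. They report only what shows in the picture. A call takes as long as a camera call. They do not tell look-alikes from the thing itself.
- robot.silhouettes(camera, query): "pixels" (480x640 bool, what is visible of it) and "bbox" ([centre column, centre row, width, height] in pixels, round what is visible of it).
The state is a dict: "time_s": time; "joint_positions": joint angles; "qd": joint speeds; "effort": joint torques, N m; "tcp_pos": TCP position; "ee_rot": TCP orientation; "ft_force": force on the tool from outside, world axes, zero at the start; "torque": the same for the moment, N m; "grip_width": finger opening in m; "grip_force": force on a finger pad.
Only numpy, scipy, OpenCV 4.12 (cv2) and the standard library are available. Lean on these libraries where they do the work, as an engineer would, in place of code of your own. Each camera call takes 0.05 s, during which the arm holds its last target. There are 200 camera calls.

## Working session

There is one attempt and no reset: what is moved stays moved. The work goes in short steps, Python scripts to look and compute and a shell command to move; the robot and the scene stay as the last step left them, time stands still between calls to the robot, and variables do not carry over. Pictures are saved under pics/ and viewed, at most 14 in all, crops included, and the job is handed in when it is done.

```bash
ls; mkdir -p pics; python3 - <<'E'
from workcell import robot
import cv2
for n in ("top","side"):
    im=robot.snapshot(n); cv2.imwrite(f"pics/{n}0.png",im[:,:,::-1])
    i=robot.camera_info(n); print(n,i)
print(robot.camera_info("wrist")); print(robot.get_obs())
E
```

```text
pics
top {'vertical_fov': 54.89669033171933, 'cx': 325.3045784242964, 'cy': 244.30696144662286, 'cam_to_world': array([[ 0.04968566, -0.97804721,  0.20237337,  0.3298047 ],
       [-0.99874685, -0.04743574,  0.01595569,  0.00887226],
       [-0.00600569, -0.20291254, -0.97917845,  1.06909669],
       [ 0.        ,  0.        ,  0.        ,  1.        ]])}
side {'vertical_fov': 50.55062758997055, 'cx': 329.8985824296834, 'cy': 227.80781433440873, 'cam_to_world': array([[ 0.99670995, -0.0474044 ,  0.06574271,  0.50479204],
       [-0.07945051, -0.73183652,  0.67683301, -0.64162576],
       [ 0.01602806, -0.67982949, -0.73319504,  0.78782457],
       [ 0.        ,  0.        ,  0.        ,  1.        ]])}
{'vertical_fov': 61.094794687576616, 'cx': 309.99107768041455, 'cy': 238.46724463927913, 'tool_from_camera': array([[-3.37793466e-04, -9.64741167e-01, -2.63200242e-01,
         7.30531074e-02],
       [ 9.99999942e-01, -3.35988733e-04, -5.18665352e-05,
        -1.13440973e-03],
       [-3.83945341e-05, -2.63200245e-01,  9.64741224e-01,
        -1.65993783e-01],
       [ 0.00000000e+00,  0.00000000e+00,  0.00000000e+00,
         1.00000000e+00]])}
{'time_s': 0.1, 'joint_positions': array([ 1.23231804,  0.60004699, -0.0025408 ,  1.60001735,  0.00180782,
        0.94293313, -0.07978656]), 'qd': array([ 3.44203873e-04, -1.21663920e-03,  1.20082638e-03, -9.35227630e-05,
        4.70379073e-04,  6.30330424e-04, -2.29778790e-04]), 'effort': array([ 5.32066624e-03, -7.66550875e+01,  1.50256421e+00, -2.52932739e+01,
       -5.22566575e-02,  1.36658497e-02,  4.63025663e-05]), 'tcp_pos': array([ 0.18750079, -0.69988901,  0.21785665]), 'ee_rot': array([-6.82968122e-04,  9.91441142e-01,  1.30552559e-01, -1.59785487e-04]), 'ft_force': array([-0.12217812, -0.73346752, -0.13195037]), 'torque': array([ 0.01147999, -0.04078493,  0.02505366]), 'grip_force': 0.0, 'grip_width': 0.09290441405480407}
```

View pics/top0.png

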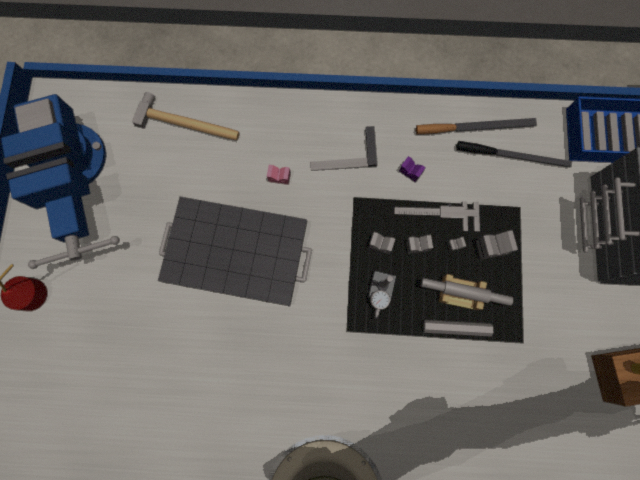

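View pics/side0.png

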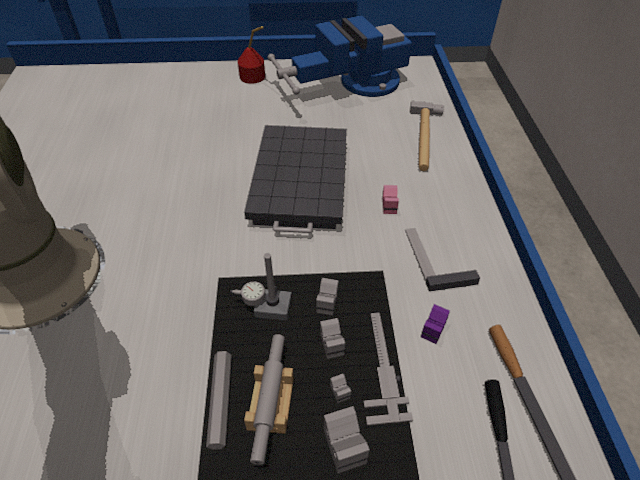

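```bash
cat > h.py <<'E'
import numpy as np, cv2
from scipy.optimize import minimize
from scipy.spatial.transform import Rotation as R
from workcell import robot
def box(x0,x1,y0,y1,z0,z1): return np.array([[x,y,z] for x in(x0,x1) for y in(y0,y1) for z in(z0,z1)],float)
def cyl(x0,x1,r):
    t=np.arange(24)*np.pi/12; return np.vstack([np.c_[np.full(24,x),r*np.cos(t),r*np.sin(t)] for x in(x0,x1)])
def vb(l,w,h,gw,gd):
    o=[]
    for s in(1,-1):
        p=np.array([[0,0],[w/2,0],[w/2,h],[gw/2,h],[0,h-gd]])*[s,1]
        o.append(np.vstack([np.c_[np.full(5,x),p] for x in(-l/2,l/2)]))
    return o
t=np.arange(24)*np.pi/12
def disc(cx,r,z0,z1): return np.vstack([np.c_[cx+r*np.cos(t),r*np.sin(t),np.full(24,z)] for z in(z0,z1)])
M=dict(vblock=vb(.03,.05,.04,.03,.015), shaft=[cyl(-.05,.05,.015),cyl(-.1,.1,.01)],
 plate=[box(-.1,.1,-.15,.15,0,.05)],
 gauge=[box(-.03,.03,-.025,.025,0,.022),box(-.006,.006,-.006,.006,0,.15),box(-.076,0,-.003,.003,.036,.042)],
 vbig=vb(.045,.066,.056,.044,.022))
def cam(name):
    i=robot.camera_info(name)
    if name=="wrist":
        o=robot.get_obs(); T=np.eye(4); T[:3,:3]=R.from_quat(np.roll(o["ee_rot"],-1)).as_matrix(); T[:3,3]=o["tcp_pos"]
        C=T@i["tool_from_camera"]
    else: C=i["cam_to_world"]
    return C,240/np.tan(np.radians(i["vertical_fov"]/2)),i["cx"],i["cy"]
def proj(c,P):
    C,f,cx,cy=c; q=(P-C[:3,3])@C[:3,:3]; return np.c_[cx+f*q[:,0]/q[:,2],cy+f*q[:,1]/q[:,2]]
def unproj(c,u,v,z):
    C,f,cx,cy=c; d=C[:3,:3]@np.array([(u-cx)/f,(v-cy)/f,1]); return C[:3,3]+d*(z-C[2,3])/d[2]
def pts(parts,p,z):
    r=R.from_euler("z",p[2]).as_matrix(); return [q@r.T+[p[0],p[1],z] for q in parts]
def render(c,parts,p,z):
    m=np.zeros((480,640),np.uint8)
    for q in pts(parts,p,z): cv2.fillConvexPoly(m,cv2.convexHull(np.float32(proj(c,q))*16).astype(np.int32),255,shift=4,lineType=cv2.LINE_AA)
    return m/255.
def fit(views,name,p0,z):
    """views: list of (cam,mask)"""
    parts=M[name]; ms=[(c,cv2.GaussianBlur(m.astype(np.float32),(0,0),1.5)) for c,m in views]
    def cost(s):
        p=np.array([s[0]/100,s[1]/100,s[2]]); e=0
        for c,m in ms:
            g=cv2.GaussianBlur(render(c,parts,p,z),(0,0),1.5); e+=1-np.minimum(g,m).sum()/np.maximum(g,m).sum()
        return e
    best=None
    for dy in(-.3,0,.3):
        x0=np.array([p0[0]*100,p0[1]*100,p0[2]+dy])
        r=minimize(cost,x0,method="Nelder-Mead",options=dict(initial_simplex=x0+np.array([[0,0,0],[1,0,0],[0,1,0],[0,0,.2]]),xatol=.005,fatol=1e-5))
        if best is None or r.fun<best.fun: best=r
    return np.array([best.x[0]/100,best.x[1]/100,best.x[2]]),best.fun/len(views)
def snap(n,save=None):
    c=cam(n); im=robot.snapshot(n)[:,:,::-1].copy()
    if save: cv2.imwrite(save,im)
    return c,im
def near(cams,query,P):
    """best masks near world point P"""
    out=[]
    for n,c in cams:
        L=robot.silhouettes(n,query); uv=proj(c,np.array([P]))[0]
        L=[(np.hypot(*(np.array(d["bbox"][:2])-uv)),d) for d in L]
        if L:
            k=min(L,key=lambda a:a[0]); print(" ",query,n,"off %.0f conf %.2f"%(k[0],k[1]["conf"]),np.round(k[1]["bbox"]),len(L))
            if k[0]<40: out.append((c,k[1]["pixels"]))
    return out
E
python3 - <<'E'
from h import *
ct,_=snap("top");cs,_=snap("side"); cams=[("top",ct),("side",cs)]
for q,m,uv,z0,zm,yaw in [("vblock_a","vblock",(381,242),.004,.03,0),("vblock_a","vblock",(420,243),.004,.03,0),("shaft","shaft",(466,291),.043,.043,1.4),("gauge","gauge",(382,285),.004,.02,0),("plate","plate",(234,250),0,.05,0),("vblock_a","vbig",(497,243),.004,.03,0)]:
    P=unproj(ct,*uv,zm); V=near(cams,q,P)
    for v in [V]+([[x] for x in V] if len(V)>1 else []):
        p,e=fit(v,m,[P[0],P[1],yaw],z0); print(m,np.round(p,4),"err %.3f"%e)
E
```

```text
vblock_a top off 3 conf 0.53 [384. 244.  24.  21.] 4
  vblock_a side off 4 conf 0.80 [329. 296.  22.  33.] 4
vblock [ 0.5544 -0.1038 -0.2137] err 0.137
vblock [ 0.5556 -0.104  -0.3628] err 0.141
vblock [ 0.5545 -0.1035 -0.2043] err 0.118
  vblock_a top off 3 conf 0.86 [420. 246.  22.  12.] 4
  vblock_a side off 4 conf 0.64 [331. 339.  21.  38.] 4
vblock [ 0.556  -0.1904  0.1376] err 0.168
vblock [ 0.5559 -0.1886  0.3479] err 0.229
vblock [ 0.5559 -0.1906  0.128 ] err 0.092
  shaft top off 3 conf 0.91 [468. 293.  90.  28.] 1
  shaft side off 8 conf 0.66 [267. 400.  34. 131.] 1
shaft [ 0.4494 -0.2925  1.4115] err 0.098
shaft [ 0.4506 -0.2921  1.4066] err 0.124
shaft [ 0.4493 -0.2927  1.4105] err 0.067
  gauge top off 11 conf 0.77 [384. 296.  26.  45.] 1
  gauge side off 20 conf 0.84 [261. 287.  61.  63.] 2
gauge [ 0.4538 -0.1068 -0.1852] err 0.184
gauge [ 0.4543 -0.1068 -0.1872] err 0.151
gauge [ 0.4539 -0.1067 -0.1842] err 0.215
  plate top off 1 conf 0.87 [235. 249. 154. 109.] 1
  plate side off 14 conf 0.89 [294. 179. 106. 100.] 2
plate [ 0.5191  0.2344 -0.1331] err 0.064
plate [ 0.5206  0.2361 -0.1437] err 0.056
plate [ 0.5184  0.2308 -0.1303] err 0.065
  vblock_a top off 77 conf 0.86 [420. 246.  22.  12.] 4
  vblock_a side off 103 conf 0.64 [331. 339.  21.  38.] 4
vbig [ 0.5667 -0.3673 -0.3   ] err nanh.py:50: RuntimeWarning: invalid value encountered in scalar divide
  return np.array([best.x[0]/100,best.x[1]/100,best.x[2]]),best.fun/len(views)
```

```bash
cat > go.py <<'E'
import sys; from h import *
# target x y z phi : prints turn (tool az) then shift in tool axes after the turn
x,y,z,phi=map(float,sys.argv[1:5]); o=robot.get_obs()
r=R.from_quat(np.roll(o["ee_rot"],-1)).as_matrix(); ph=np.arctan2(r[1,0],r[0,0])
d=np.array([x,y,z])-o["tcp_pos"]
az=-((phi-ph+np.pi)%(2*np.pi)-np.pi)
X=np.array([np.cos(phi),np.sin(phi),0]);Y=np.array([np.sin(phi),-np.cos(phi),0])
print("pos",np.round(o["tcp_pos"],4),"phi %.4f tilt %s"%(ph,np.round(r[:2,2],4)),"az %.4f (%.1f rows) shift x %.4f y %.4f z %.4f"%(az,abs(az)/.12,d@X,d@Y,-d[2]))
E
python3 go.py .53 -.15 .24 -.21; python3 - <<'E'
E
```

```text
pos [ 0.1876 -0.7003  0.2186] phi 0.2618 tilt [ 0. -0.] az 0.4718 (3.9 rows) shift x 0.2201 y -0.6096 z -0.0214
```

```bash
python3 -m inch '0 0 0 0 0 0.118;0 0 0 0 0 0.118;0 0 0 0 0 0.118;0 0 0 0 0 0.118' 0.07 20
python3 -m inch '0.005 -0.012 0 0 0 0;0.01 -0.024 0 0 0 0;0.0122 -0.0339 -0.0014 0 0 0;0.0122 -0.0339 -0.0014 0 0 0;0.0122 -0.0339 -0.0014 0 0 0;0.0122 -0.0339 -0.0014 0 0 0;0.0122 -0.0339 -0.0014 0 0 0;0.0122 -0.0339 -0.0014 0 0 0;0.0122 -0.0339 -0.0014 0 0 0;0.0122 -0.0339 -0.0014 0 0 0;0.0122 -0.0339 -0.0014 0 0 0;0.0122 -0.0339 -0.0014 0 0 0;0.0122 -0.0339 -0.0014 0 0 0;0.0122 -0.0339 -0.0014 0 0 0;0.0122 -0.0339 -0.0014 0 0 0;0.0122 -0.0339 -0.0014 0 0 0;0.012 -0.034 -0.001 0 0 0;0.01 -0.025 0 0 0 0;0.005 -0.012 0 0 0 0;0 0 0 0 0 0'
python3 go.py .53 -.15 .24 -.21
python3 - <<'E'
from h import *
c,im=snap("wrist","pics/w1.png"); cams=[("wrist",c)]
for P,y in [((.5545,-.1035,.03),-.2),((.556,-.1906,.03),.13)]:
    V=near(cams,"vblock_a",P); p,e=fit(V,"vblock",[P[0],P[1],y],.004); print(np.round(p,4),"err %.3f"%e)
E
```

```text
time_s: 1.13
tcp_pos: [0.1876, -0.7003, 0.2187]
ee_rot: [0.0, 0.994, -0.108, 0.0]
ft_force: [-0.3, -0.1, -0.2]
grip_width: 0.0725
grip_force: 0.0
time_s: 2.8
tcp_pos: [0.5185, -0.1724, 0.2392]
ee_rot: [-0.0, 0.995, -0.101, 0.0]
ft_force: [-0.9, -0.3, 0.1]
grip_width: 0.07
grip_force: 0.0
pos [ 0.5185 -0.1724  0.2392] phi -0.2019 tilt [0.0007 0.0009] az 0.0081 (0.1 rows) shift x 0.0066 y -0.0243 z -0.0008
  vblock_a wrist off 4 conf 0.59 [227. 183.  64.  42.] 3
[ 0.5566 -0.1028 -0.2595] err 0.051
  vblock_a wrist off 2 conf 0.59 [321. 164.  62.  54.] 3
[ 0.5583 -0.1894  0.1685] err 0.067
```

View pics/w1.png

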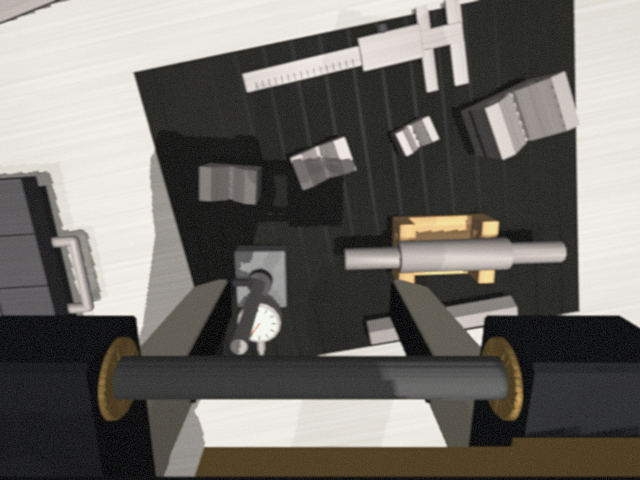

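```bash
python3 go.py .5566 -.1028 .012 -.26
```

```text
pos [ 0.516  -0.1772  0.2391] phi -0.2103 tilt [-0.0008 -0.0007] az 0.0497 (0.4 rows) shift x 0.0201 y -0.0824 z 0.2271
```

```bash
python3 -m inch '0 0 0 0 0 0.05;0.004 -0.0165 0.02 0 0 0;0.004 -0.0165 0.025 0 0 0;0.004 -0.0165 0.03 0 0 0;0.004 -0.0165 0.03 0 0 0;0.004 -0.0165 0.025 0 0 0;0 0 0 0 0 0;0 0 0 0 0 0;0 0 0 0 0 0' 0.064 25 >/dev/null; python3 go.py .5566 -.1028 .012 -.26
```

```text
pos [ 0.5571 -0.1036  0.11  ] phi -0.2622 tilt [-0.    -0.001] az -0.0022 (0.0 rows) shift x -0.0007 y -0.0006 z 0.0980
```

```bash
python3 -m inch '0 -0.001 0.02 0 0 0;0 0 0.025 0 0 0;0 0 0.025 0 0 0;0 0 0.018 0 0 0;0 0 0.01 0 0 0;0 0 0 0 0 0;0 0 0 0 0 0' >/dev/null;  python3 go.py .5566 -.1028 .012 -.26; python3 -m inch '0 0 0 0 0 0;0 0 0 0 0 0;0 0 0 0 0 0;0 0 0 0 0 0;0 0 0 0 0 0;0 0 0 0 0 0;0 0 -0.005 0 0 0;0 0 -0.02 0 0 0;0 0 -0.03 0 0 0;0 0 -0.03 0 0 0;0 0 -0.03 0 0 0;0 0 -0.02 0 0 0;0 0 0 0 0 0;0 0 0 0 0 0' 0.04 30; python3 go.py .4799 .317 .08 1.436
```

```text
pos [ 0.5581 -0.1015  0.0123] phi -0.2615 tilt [ 0.0007 -0.0005] az -0.0015 (0.0 rows) shift x -0.0011 y 0.0016 z 0.0003
time_s: 5.45
tcp_pos: [0.5582, -0.1, 0.1472]
ee_rot: [-0.0, 0.992, -0.129, 0.001]
ft_force: [0.0, 0.9, -3.6]
grip_width: 0.0501
grip_force: 30.0
pos [ 0.5582 -0.1     0.1472] phi -0.2597 tilt [0.0021 0.0001] az -1.6957 (14.1 rows) shift x 0.4027 y -0.1336 z 0.0672
```

```bash
python3 -m inch '0 0 -0.01 0 0 -0.1211;0 0 -0.01 0 0 -0.1211;0 0 0 0 0 -0.1211;0 0 0 0 0 -0.1211;0 0 0 0 0 -0.1211;0 0 0 0 0 -0.1211;0 0 0 0 0 -0.1211;0 0 0 0 0 -0.1211;0 0 0 0 0 -0.1211;0 0 0 0 0 -0.1211;0 0 0 0 0 -0.1211;0 0 0 0 0 -0.1211;0 0 0 0 0 -0.1211;0 0 0 0 0 -0.1211;0 0 0 0 0 0' >/dev/null; python3 -m inch '0.012 -0.004 0 0 0 0;0.022 -0.0075 0 0 0 0;0.0268 -0.0089 0 0 0 0;0.0268 -0.0089 0 0 0 0;0.0268 -0.0089 0 0 0 0;0.0268 -0.0089 0 0 0 0;0.0268 -0.0089 0 0 0 0;0.0268 -0.0089 0 0 0 0;0.0268 -0.0089 0 0 0 0;0.0268 -0.0089 0 0 0 0;0.0268 -0.0089 0 0 0 0;0.0268 -0.0089 0 0 0 0;0.0268 -0.0089 0 0 0 0;0.0268 -0.0089 0 0 0 0;0.0268 -0.0089 0 0 0 0;0.022 -0.0075 0 0 0 0;0 0 0 0 0 0;0 0 0 0 0 0;0 0 0 0 0 0'; python3 go.py .4799 .317 .058 1.436
python3 - <<'E'
from h import *
c,im=snap("wrist","pics/w2.png"); 
V=near([("wrist",c)],"plate",(.519,.234,.05))
L=[snap(n)[0] for n in("top","side")]
E
```

```text
time_s: 8.28
tcp_pos: [0.4782, 0.3182, 0.1655]
ee_rot: [0.0, 0.754, 0.657, -0.001]
ft_force: [0.2, -0.2, -4.4]
grip_width: 0.0494
grip_force: 30.0
pos [0.4782 0.3182 0.1655] phi 1.4337 tilt [-0.0013 -0.0012] az -0.0023 (0.0 rows) shift x -0.0010 y 0.0019 z 0.1075
  plate wrist off 60 conf 0.71 [391. 274. 296. 350.] 1
```

View pics/w2.png

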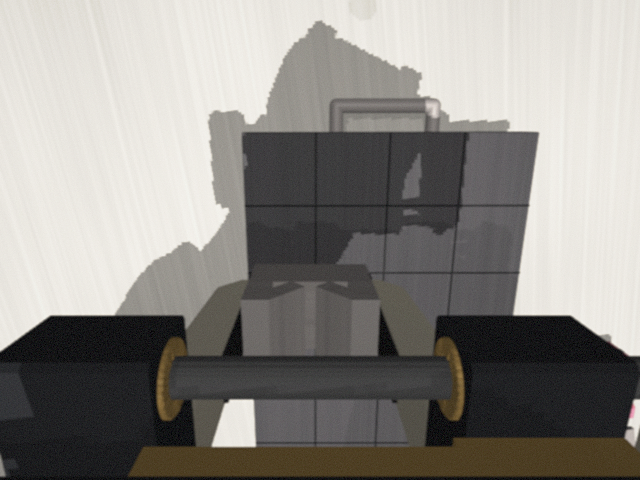

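```bash
python3 - <<'E'
from h import *
c=cam("wrist"); a=unproj(c,243,132,.05);b=unproj(c,538,132,.05)
print(a,b,np.hypot(*(a-b)[:2]),np.arctan2(*(b-a)[1::-1]),"handle",unproj(c,384,100,.03))
ps=[.519,.234];u=-.135;x=np.array([np.cos(u),np.sin(u)]);y=np.array([-x[1],x[0]])
for q in(a,b): print((q[:2]-ps)@x,(q[:2]-ps)@y)
E
```

```text
[0.44419881 0.39401267 0.05      ] [0.64021962 0.36675237 0.05      ] 0.19790725193371964 -0.13818217113956888 handle [0.54330959 0.40201577 0.03      ]
-0.09565674966724402 0.14848925788189302
0.10224950024181151 0.14785948419934983
```

```bash
python3 -m inch '-0.001 0.002 0.015 0 0 0;0 0 0.025 0 0 0;0 0 0.025 0 0 0;0 0 0.02 0 0 0;0 0 0.012 0 0 0;0 0 0.006 0 0 0;0 0 0 0 0 0;0 0 0 0 0 0;0 0 0 0 0 0'; python3 go.py .4799 .317 .058 1.436
```

```text
time_s: 9.23
tcp_pos: [0.4816, 0.3177, 0.0643]
ee_rot: [0.0, 0.753, 0.657, 0.001]
ft_force: [0.6, 0.1, -3.2]
grip_width: 0.0498
grip_force: 30.0
pos [0.4816 0.3177 0.0643] phi 1.4349 tilt [0.0014 0.0011] az -0.0011 (0.0 rows) shift x -0.0009 y -0.0016 z 0.0063
```

```bash
python3 -m inch '0 0 0.002 0 0 0;0 0 0.0015 0 0 0;0 0 0.001 0 0 0;0 0 0 0 0 0;0 0 0 0 0 0'; python3 go.py .4799 .317 .058 1.436
```

```text
time_s: 9.65
tcp_pos: [0.4809, 0.3173, 0.0588]
ee_rot: [0.0, 0.753, 0.658, 0.0]
ft_force: [-0.4, 0.2, -3.1]
grip_width: 0.0496
grip_force: 30.0
pos [0.4809 0.3173 0.0588] phi 1.4353 tilt [0. 0.] az -0.0007 (0.0 rows) shift x -0.0005 y -0.0010 z 0.0008
```

```bash
python3 -m inch '0 0 0.001 0 0 0;0 0 0.001 0 0 0;0 0 0 0 0 0;0 0 0 0 0 0'
```

```text
time_s: 9.98
tcp_pos: [0.481, 0.3173, 0.0585]
ee_rot: [0.0, 0.753, 0.658, 0.001]
ft_force: [-3.7, -4.5, 18.8]
grip_width: 0.0498
grip_force: 30.0
```

```bash
python3 -m inch '0 0 -0.001 0 0 0;0 0 0 0 0 0;0 0 0 0 0 0;0 0 0 0 0 0;0 0 -0.01 0 0 0;0 0 -0.025 0 0 0;0 0 -0.03 0 0 0;0 0 -0.03 0 0 0;0 0 -0.03 0 0 0;0 0 -0.02 0 0 0;0 0 0 0 0 0;0 0 0 0 0 0' 0.064; python3 go.py .5583 -.1894 .13 .1685
python3 - <<'E'
from h import *
c,im=snap("wrist"); P=(.481,.3173,.08)
V=near([("wrist",c)],"vblock_a",P); p,e=fit(V,"vblock",[P[0],P[1],1.435],.05); print(np.round(p,4),"err %.3f"%e)
E
```

```text
time_s: 10.98
tcp_pos: [0.4814, 0.3175, 0.2043]
ee_rot: [0.0, 0.753, 0.657, 0.001]
ft_force: [0.8, 1.0, -1.1]
grip_width: 0.064
grip_force: 0.0
pos [0.4814 0.3175 0.2043] phi 1.4349 tilt [0.0022 0.0014] az 1.2664 (10.6 rows) shift x -0.0092 y 0.5126 z 0.0743
  vblock_a wrist off 1 conf 0.80 [308. 232.  73.  53.] 1
[0.4802 0.3168 1.454 ] err 0.046
```

```bash
python3 -m inch '0 0 0 0 0 0.1151;0 0 0 0 0 0.1151;0 0 0 0 0 0.1151;0 0 0 0 0 0.1151;0 0 0 0 0 0.1151;0 0 0 0 0 0.1151;0 0 0 0 0 0.1151;0 0 0 0 0 0.1151;0 0 0 0 0 0.1151;0 0 0 0 0 0.1151;0 0 0 0 0 0.1151;0 0 0 0 0 0' >/dev/null; python3 -m inch '-0.003 0.02 0 0 0 0;-0.003 0.03 0 0 0 0;-0.003 0.0335 0 0 0 0;0 0.0335 0 0 0 0;0 0.0335 0 0 0 0;0 0.0335 0 0 0 0;0 0.0335 0 0 0 0;0 0.0335 0 0 0 0;0 0.0335 0 0 0 0;0 0.0335 0 0 0 0;0 0.0335 0 0 0 0;0 0.0335 0 0 0 0;0 0.0335 0 0 0 0;0 0.0335 0 0 0 0;0 0.0335 0 0 0 0;0 0.02 0 0 0 0;0 0.007 0 0 0 0;0 0 0 0 0 0;0 0 0 0 0 0;0 0 0 0 0 0'; python3 - <<'E'
from h import *
c,im=snap("wrist"); P=(.5583,-.1894,.03)
V=near([("wrist",c)],"vblock_a",P); p,e=fit(V,"vblock",[P[0],P[1],.1685],.004); print(np.round(p,4),"err %.3f"%e)
P=(.4495,-.2925,.043);V=near([("wrist",c)],"shaft",P); p,e=fit(V,"shaft",[P[0],P[1],1.41],.043); print(np.round(p,4),"err %.3f"%e)
E
python3 go.py .5583 -.1894 .012 .1685
```

```text
time_s: 13.75
tcp_pos: [0.5581, -0.1873, 0.2023]
ee_rot: [-0.001, 0.996, 0.086, -0.0]
ft_force: [-0.4, 0.8, 0.5]
grip_width: 0.0643
grip_force: 0.0
  vblock_a wrist off 2 conf 0.74 [315. 218.  64.  45.] 2
[ 0.5577 -0.1899  0.1545] err 0.033
  shaft wrist off 63 conf 0.81 [347. 332. 101.  44.] 1
[ 0.4495 -0.2925  1.11  ] err nan
pos [ 0.5584 -0.1878  0.2027] phi 0.1718 tilt [-0.0001  0.0004] az 0.0033 (0.0 rows) shift x -0.0004 y 0.0016 z 0.1907h.py:50: RuntimeWarning: invalid value encountered in scalar divide
  return np.array([best.x[0]/100,best.x[1]/100,best.x[2]]),best.fun/len(views)
```

```bash
python3 -m inch '-0.0005 0.002 0.015 0 0 0.01;0 0 0.03 0 0 0;0 0 0.035 0 0 0;0 0 0.035 0 0 0;0 0 0.03 0 0 0;0 0 0.02 0 0 0;0 0 0.015 0 0 0;0 0 0.0085 0 0 0;0 0 0 0 0 0;0 0 0 0 0 0;0 0 0 0 0 0' >/dev/null;  python3 go.py .5577 -.1899 .012 .16; python3 -m inch '0 0 0 0 0 0;0 0 0 0 0 0;0 0 0 0 0 0;0 0 0 0 0 0;0 0 0 0 0 0;0 0 0 0 0 0;0 0 -0.005 0 0 0;0 0 -0.02 0 0 0;0 0 -0.03 0 0 0;0 0 -0.03 0 0 0;0 0 -0.03 0 0 0;0 0 -0.03 0 0 0;0 0 -0.02 0 0 0;0 0 0 0 0 0;0 0 0 0 0 0' 0.04 30; python3 go.py .4594 .164 .08 1.435
```

```text
pos [ 0.5588 -0.1914  0.0152] phi 0.1596 tilt [ 0.0013 -0.0004] az -0.0004 (0.0 rows) shift x -0.0008 y -0.0017 z 0.0032
time_s: 16.07
tcp_pos: [0.5582, -0.1915, 0.1798]
ee_rot: [0.0, 0.997, 0.079, 0.001]
ft_force: [-0.1, -0.4, -5.3]
grip_width: 0.0501
grip_force: 30.0
pos [ 0.5582 -0.1915  0.1798] phi 0.1591 tilt [ 0.0015 -0.0004] az -1.2759 (10.6 rows) shift x 0.3389 y -0.1460 z 0.0998
```

```bash
python3 -m inch '0 0 -0.01 0 0 -0.116;0 0 -0.01 0 0 -0.116;0 0 0 0 0 -0.116;0 0 0 0 0 -0.116;0 0 0 0 0 -0.116;0 0 0 0 0 -0.116;0 0 0 0 0 -0.116;0 0 0 0 0 -0.116;0 0 0 0 0 -0.116;0 0 0 0 0 -0.116;0 0 0 0 0 -0.116;0 0 0 0 0 0' >/dev/null; python3 -m inch '0.012 -0.005 0 0 0 0;0.0245 -0.0105 0 0 0 0;0.0245 -0.0105 0 0 0 0;0.0245 -0.0105 0 0 0 0;0.0245 -0.0105 0 0 0 0;0.0245 -0.0105 0 0 0 0;0.0245 -0.0105 0 0 0 0;0.0245 -0.0105 0 0 0 0;0.0245 -0.0105 0 0 0 0;0.0245 -0.0105 0 0 0 0;0.0245 -0.0105 0 0 0 0;0.0245 -0.0105 0.01 0 0 0;0.0245 -0.0105 0.02 0 0 0;0.0245 -0.0105 0.02 0 0 0;0.0084 -0.0045 0.01 0 0 0;0 0 0 0 0 0;0 0 0 0 0 0;0 0 0 0 0 0;0 0 0 0 0 0' >/dev/null; python3 go.py .4594 .164 .061 1.435; python3 - <<'E'
from h import *
c,im=snap("wrist"); P=(.4802,.3168,.08)
V=near([("wrist",c)],"vblock_a",P); p,e=fit(V,"vblock",[P[0],P[1],1.435],.05); print(np.round(p,4),"err %.3f"%e)
E
```

```text
pos [0.4597 0.1632 0.1396] phi 1.4325 tilt [ 0.0006 -0.0002] az -0.0025 (0.0 rows) shift x 0.0008 y -0.0004 z 0.0786
  vblock_a wrist off 51 conf 0.70 [307.   4.  94.   9.] 3
[0.4802 0.3168 1.135 ] err nanh.py:50: RuntimeWarning: invalid value encountered in scalar divide
  return np.array([best.x[0]/100,best.x[1]/100,best.x[2]]),best.fun/len(views)
```

```bash
python3 -m inch '0.001 0 0.015 0 0 -0.0025;0 0 0.022 0 0 0;0 0 0.02 0 0 0;0 0 0.012 0 0 0;0 0 0.005 0 0 0;0 0 0 0 0 0;0 0 0 0 0 0;0 0 0 0 0 0'; python3 -m inch '0 0 0.001 0 0 0;0 0 0.001 0 0 0;0 0 0 0 0 0;0 0 0 0 0 0'; python3 -m inch '0 0 0.001 0 0 0;0 0 0.0005 0 0 0;0 0 0 0 0 0;0 0 0 0 0 0'
```

```text
time_s: 19.42
tcp_pos: [0.4601, 0.1651, 0.0661]
ee_rot: [0.0, 0.753, 0.658, 0.001]
ft_force: [0.9, -1.3, -4.3]
grip_width: 0.0499
grip_force: 30.0
time_s: 19.75
tcp_pos: [0.4596, 0.165, 0.0634]
ee_rot: [0.0, 0.753, 0.658, 0.0]
ft_force: [1.0, -0.1, -4.6]
grip_width: 0.0501
grip_force: 30.0
time_s: 20.08
tcp_pos: [0.4595, 0.1651, 0.0616]
ee_rot: [-0.0, 0.753, 0.659, -0.0]
ft_force: [-1.0, 0.1, -4.1]
grip_width: 0.0499
grip_force: 30.0
```

```bash
python3 -m inch '0 0 0.0005 0 0 0;0 0 0.0005 0 0 0;0 0 0 0 0 0;0 0 0 0 0 0'|grep -E 'tcp|ft'; python3 -m inch '0 0 0.0005 0 0 0;0 0 0 0 0 0;0 0 0 0 0 0'|grep -E 'tcp|ft'
```

```text
tcp_pos: [0.4595, 0.1651, 0.0611]
ft_force: [-1.5, -1.0, 5.8]
tcp_pos: [0.4595, 0.1651, 0.061]
ft_force: [-2.7, -0.8, 15.0]
```

```bash
python3 -m inch '0 0 -0.0005 0 0 0;0 0 0 0 0 0;0 0 0 0 0 0;0 0 0 0 0 0;0 0 -0.01 0 0 0;0 0 -0.025 0 0 0;0 0 -0.03 0 0 0;0 0 -0.03 0 0 0;0 0 -0.03 0 0 0;0 0 -0.02 0 0 0;0 0 0 0 0 0;0 0 0 0 0 0' 0.064 >/dev/null; python3 go.py .4495 -.2925 .15 1.41
python3 - <<'E'
from h import *
c,im=snap("wrist","pics/w3.png"); P=(.4595,.1651,.08)
V=near([("wrist",c)],"vblock_a",P); p,e=fit(V,"vblock",[P[0],P[1],1.435],.05); print(np.round(p,4),"err %.3f"%e)
P=(.4802,.3168,.08)
V=near([("wrist",c)],"vblock_a",P); p,e=fit(V,"vblock",[P[0],P[1],1.435],.05); print(np.round(p,4),"err %.3f"%e)
E
```

```text
pos [0.4601 0.165  0.2064] phi 1.4369 tilt [0.0022 0.0006] az 0.0269 (0.2 rows) shift x -0.4533 y 0.0628 z 0.0564
  vblock_a wrist off 2 conf 0.70 [310. 229.  70.  52.] 3
[0.4588 0.1656 1.448 ] err 0.049
  vblock_a wrist off 18 conf 0.97 [308.  18.  82.  35.] 3
[0.4804 0.3176 1.4362] err 0.015
```

View pics/w3.png

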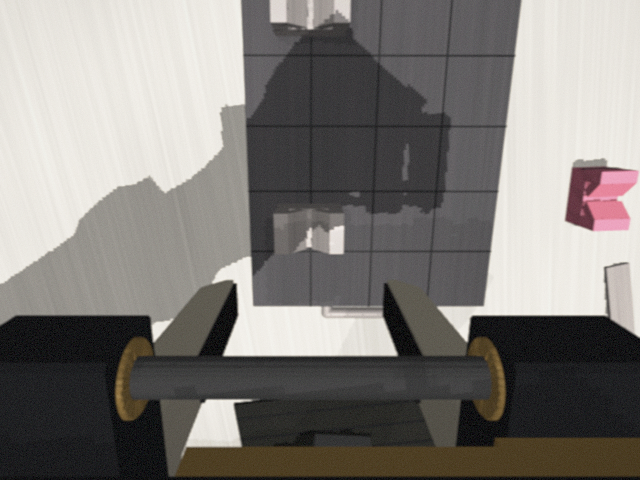

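```bash
python3 -m inch '-0.02 0.003 0 0 0 0.027;-0.035 0.0048 0 0 0 0;-0.035 0.0048 0 0 0 0;-0.035 0.0048 0 0 0 0;-0.035 0.0048 0 0 0 0;-0.035 0.0048 0 0 0 0;-0.035 0.0048 0 0 0 0;-0.035 0.0048 0 0 0 0;-0.035 0.0048 0 0 0 0;-0.035 0.0048 0 0 0 0;-0.035 0.0048 0 0 0 0;-0.035 0.0048 0 0 0 0;-0.035 0.0048 0 0 0 0;-0.0133 0.002 0 0 0 0;0 0 0 0 0 0;0 0 0 0 0 0;0 0 0 0 0 0' 0.07 >/dev/null;python3 go.py .4495 -.2925 .026 1.41;  python3 - <<'E'
from h import *
c,im=snap("wrist","pics/w4.png"); P=(.4495,-.2925,.043)
V=near([("wrist",c)],"shaft",P); p,e=fit(V,"shaft",[P[0],P[1],1.41],.043); print(np.round(p,4),"err %.3f"%e)
E
```

```text
pos [ 0.4495 -0.2907  0.2049] phi 1.4123 tilt [-0.0012  0.0015] az 0.0023 (0.0 rows) shift x -0.0018 y 0.0003 z 0.1789
  shaft wrist off 10 conf 0.60 [314. 214.  36. 246.] 1
[ 0.4513 -0.2917  1.409 ] err 0.045
```

View pics/w4.png

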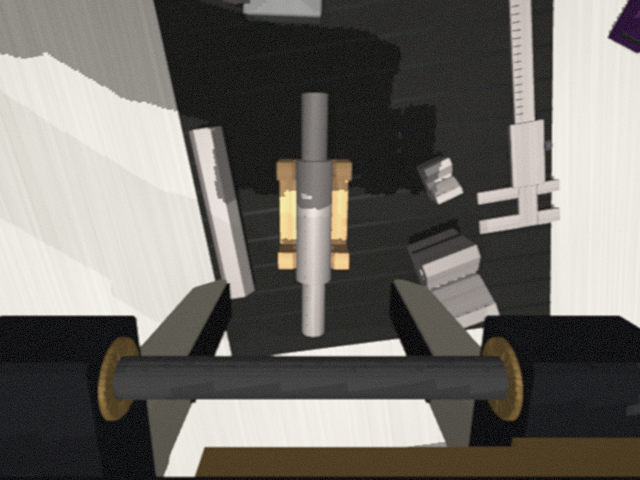

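```bash
python3 -m inch '-0.001 0.001 0.02 0 0 0.002;0 0 0.03 0 0 0;0 0 0.03 0 0 0;0 0 0.03 0 0 0;0 0 0.025 0 0 0;0 0 0.02 0 0 0;0 0 0.015 0 0 0;0 0 0.01 0 0 0;0 0 0 0 0 0;0 0 0 0 0 0;0 0 0 0 0 0' 0.052; python3 go.py .4505 -.292 .025 1.41; python3 -m inch '0 0 0 0 0 0;0 0 0 0 0 0;0 0 0 0 0 0;0 0 0 0 0 0;0 0 0 0 0 0;0 0 0 0 0 0;0 0 0 0 0 0' 0.02 45
```

```text
time_s: 24.25
tcp_pos: [0.4509, -0.2934, 0.0266]
ee_rot: [0.0, 0.762, 0.648, 0.0]
ft_force: [-0.7, -0.2, 0.2]
grip_width: 0.0518
grip_force: 0.0
pos [ 0.4509 -0.2934  0.0266] phi 1.4092 tilt [ 0.001  -0.0005] az -0.0008 (0.0 rows) shift x 0.0013 y -0.0006 z 0.0016
time_s: 24.83
tcp_pos: [0.4517, -0.294, 0.0263]
ee_rot: [0.001, 0.762, 0.648, 0.001]
ft_force: [3.0, -1.5, 5.8]
grip_width: 0.029
grip_force: 45.0
```

```bash
python3 -m inch '0 0 -0.005 0 0 0;0 0 -0.015 0 0 0;0 0 -0.025 0 0 0;0 0 -0.03 0 0 0;0 0 -0.03 0 0 0;0 0 -0.03 0 0 0;0 0 -0.03 0 0 0;0 0 -0.02 0 0 0;0 0 -0.015 0 0 0;0 0 0 0 0 0;0 0 0 0 0 0'; python3 go.py .47 .2412 .13 1.431
```

```text
time_s: 25.75
tcp_pos: [0.4491, -0.2934, 0.2252]
ee_rot: [-0.001, 0.762, 0.647, -0.001]
ft_force: [-0.9, 0.4, -7.1]
grip_width: 0.0287
grip_force: 45.0
pos [ 0.4491 -0.2934  0.2252] phi 1.4082 tilt [-0.0016  0.0003] az -0.0228 (0.2 rows) shift x 0.5323 y -0.0537 z 0.0952
```

```bash
python3 -m inch '0.012 -0.001 0 0 0 -0.023;0.03 -0.003 0 0 0 0;0.03 -0.003 0 0 0 0;0.03 -0.003 0 0 0 0;0.03 -0.003 0 0 0 0;0.03 -0.003 0 0 0 0;0.03 -0.003 0 0 0 0;0.03 -0.003 0 0 0 0;0.03 -0.003 0 0 0 0;0.03 -0.003 0 0 0 0;0.03 -0.003 0 0 0 0;0.03 -0.003 0 0 0 0;0.03 -0.003 0 0 0 0;0.03 -0.003 0 0 0 0;0.03 -0.003 0 0 0 0;0.03 -0.003 0 0 0 0;0.03 -0.003 0 0 0 0;0.03 -0.003 0 0 0 0;0.009 -0.0015 0 0 0 0;0 0 0 0 0 0' >/dev/null;  python3 -m inch '0 0 0.02 0 0 0;0 0 0.03 0 0 0;0 0 0.025 0 0 0;0 0 0.01 0 0 0;0 0 0 0 0 0;0 0 0 0 0 0'; python3 go.py .47 .2397 .073 1.431; python3 - <<'E'
from h import *
c,im=snap("wrist","pics/w5.png");snap("side","pics/s5.png")
E
```

```text
time_s: 27.92
tcp_pos: [0.4708, 0.2392, 0.1404]
ee_rot: [-0.0, 0.755, 0.656, -0.001]
ft_force: [0.1, -0.3, -6.0]
grip_width: 0.0293
grip_force: 45.0
pos [0.4708 0.2392 0.1404] phi 1.4318 tilt [-0.0019 -0.0011] az 0.0008 (0.0 rows) shift x 0.0004 y -0.0009 z 0.0674
```

View pics/w5.png

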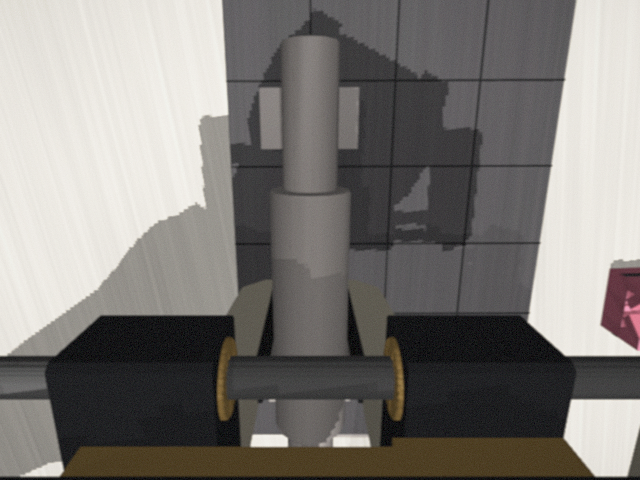

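View pics/s5.png

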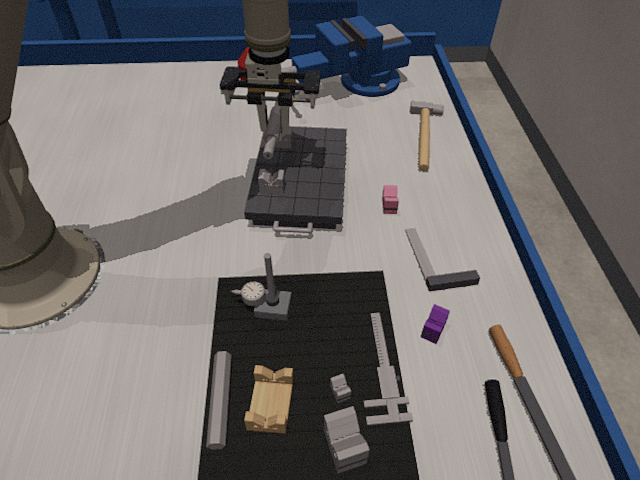

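```bash
python3 -m inch '0 -0.001 0.015 0 0 0;0 0 0.02 0 0 0;0 0 0.015 0 0 0;0 0 0.008 0 0 0;0 0 0.004 0 0 0;0 0 0 0 0 0;0 0 0 0 0 0;0 0 0 0 0 0'|grep -E 'tcp|ft'; python3 -m inch '0 0 0.001 0 0 0;0 0 0.001 0 0 0;0 0 0 0 0 0;0 0 0 0 0 0'|grep -E 'tcp|ft'
```

```text
tcp_pos: [0.4709, 0.2402, 0.0797]
ft_force: [-1.0, -0.3, -7.4]
tcp_pos: [0.4704, 0.2398, 0.0768]
ft_force: [0.2, -0.5, -6.6]
```

```bash
python3 -m inch '0 0 0.001 0 0 0;0 0 0.001 0 0 0;0 0 0 0 0 0;0 0 0 0 0 0'|grep -E 'tcp|ft'
```

```text
tcp_pos: [0.4702, 0.2398, 0.0746]
ft_force: [-0.2, -0.1, -7.0]
```

```bash
python3 -m inch '0 0 0.001 0 0 0;0 0 0 0 0 0;0 0 0 0 0 0'|grep -E 'tcp|ft';python3 -m inch '0 0 0.0007 0 0 0;0 0 0 0 0 0;0 0 0 0 0 0'|grep -E 'tcp|ft';python3 -m inch '0 0 0.0005 0 0 0;0 0 0 0 0 0;0 0 0 0 0 0'|grep -E 'tcp|ft'
```

```text
tcp_pos: [0.4703, 0.2398, 0.0736]
ft_force: [-0.0, 0.7, -7.1]
tcp_pos: [0.4703, 0.2398, 0.073]
ft_force: [-0.5, 1.4, -6.9]
tcp_pos: [0.4701, 0.2399, 0.0725]
ft_force: [-1.1, 0.8, -6.3]
```

```bash
python3 -m inch '0 0 0.0006 0 0 0;0 0 0 0 0 0;0 0 0 0 0 0'|grep -E 'tcp|ft';python3 -m inch '0 0 0.0005 0 0 0;0 0 0 0 0 0;0 0 0 0 0 0'|grep -E 'tcp|ft'
```

```text
tcp_pos: [0.4701, 0.2399, 0.0723]
ft_force: [-3.8, 0.3, 4.2]
tcp_pos: [0.4702, 0.2399, 0.0722]
ft_force: [-5.4, -1.2, 10.8]
```

```bash
python3 -m inch '0 0 0 0 0 0;0 0 0 0 0 0;0 0 0 0 0 0;0 0 0 0 0 0;0 0 -0.005 0 0 0;0 0 -0.015 0 0 0;0 0 -0.025 0 0 0;0 0 -0.03 0 0 0;0 0 -0.03 0 0 0;0 0 -0.025 0 0 0;0 0 -0.02 0 0 0;0 0 0 0 0 0;0 0 0 0 0 0' 0.052; python3 go.py .4538 -.1068 .23 1.411;python3 - <<'E'
from h import *
c,im=snap("wrist","pics/w6.png"); ct=snap("top")[0]; cs=snap("side")[0]
P=(.4703,.2412,.089)
V=near([("wrist",c),("top",ct),("side",cs)],"shaft",P)
for v in V: p,e=fit([v],"shaft",[P[0],P[1],1.431],.089); print(np.round(p,4),"err %.3f"%e)
V=near([("top",ct),("side",cs)],"gauge",(.454,-.107,.02))
E
```

```text
time_s: 31.68
tcp_pos: [0.4709, 0.2399, 0.2225]
ee_rot: [0.0, 0.755, 0.656, 0.001]
ft_force: [-0.3, -0.2, -0.3]
grip_width: 0.0522
grip_force: 0.0
pos [0.4709 0.2399 0.2225] phi 1.4311 tilt [0.0024 0.0009] az 0.0201 (0.2 rows) shift x -0.3450 y 0.0383 z -0.0075
  shaft wrist off 8 conf 0.97 [308. 219.  38. 267.] 1
  shaft top off 43 conf 0.60 [266. 275.   6.   7.] 1
  shaft side off 3 conf 0.58 [276. 153.  22.  62.] 1
[0.4697 0.2415 1.4314] err 0.066
[0.4672 0.2464 1.4539] err 0.215
  gauge top off 9 conf 0.73 [385. 295.  28.  44.] 1
  gauge side off 18 conf 0.78 [261. 286.  58.  62.] 1
```

View pics/w6.png

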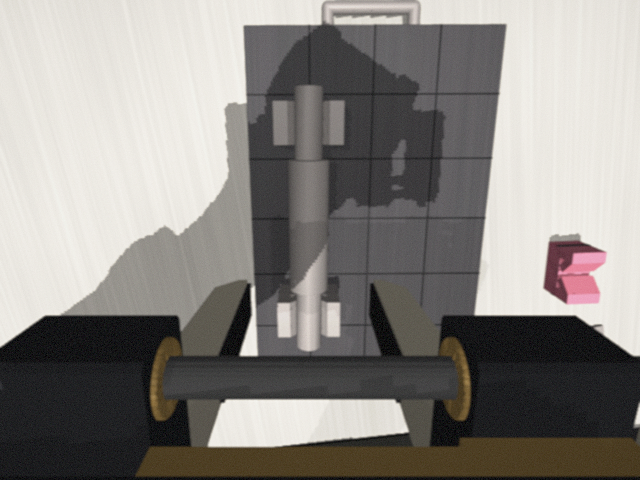

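```bash
python3 go.py .454 -.14 .3 1.386
```

```text
pos [0.4701 0.2398 0.2207] phi 1.4319 tilt [-0.0012 -0.0004] az 0.0459 (0.4 rows) shift x -0.3763 y 0.0540 z -0.0793
```

```bash
python3 -m inch '-0.012 0.002 -0.01 0 0 0.046;-0.028 0.004 -0.01 0 0 0;-0.032 0.0046 -0.01 0 0 0;-0.032 0.0046 -0.01 0 0 0;-0.032 0.0046 -0.01 0 0 0;-0.032 0.0046 -0.01 0 0 0;-0.032 0.0046 -0.01 0 0 0;-0.032 0.0046 -0.01 0 0 0;-0.032 0.0046 0 0 0 0;-0.032 0.0046 0 0 0 0;-0.032 0.0046 0 0 0 0;-0.032 0.0046 0 0 0 0;-0.016 0.002 0 0 0 0;0 0 0 0 0 0;0 0 0 0 0 0;0 0 0 0 0 0' 0.06 >/dev/null;python3 go.py .454 -.107 .1 1.386;  python3 - <<'E'
from h import *
c,im=snap("wrist","pics/w7.png"); ct=snap("top")[0]; cs=snap("side")[0]
P=(.454,-.107,.03); M["gauge"].append(disc(-.04,.021,.03,.048))
V=near([("wrist",c),("top",ct),("side",cs)],"gauge",P)
for v in [V]+[[v] for v in V]: p,e=fit(v,"gauge",[P[0],P[1],-.185],.004); print(np.round(p,4),"err %.3f"%e)
E
```

```text
pos [ 0.4546 -0.139   0.3017] phi 1.3850 tilt [0.0003 0.0004] az -0.0010 (0.0 rows) shift x 0.0313 y -0.0064 z 0.2017
  gauge wrist off 18 conf 0.89 [286. 166. 104.  50.] 1
  gauge top off 7 conf 0.59 [384. 294.  29.  43.] 1
  gauge side off 16 conf 0.81 [259. 287.  57.  63.] 1
[ 0.4566 -0.1072 -0.1838] err 0.163
[ 0.4564 -0.107  -0.1839] err 0.111
[ 0.4595 -0.1089 -0.2467] err 0.177
[ 0.4566 -0.1079 -0.1568] err 0.191
```

View pics/w7.png

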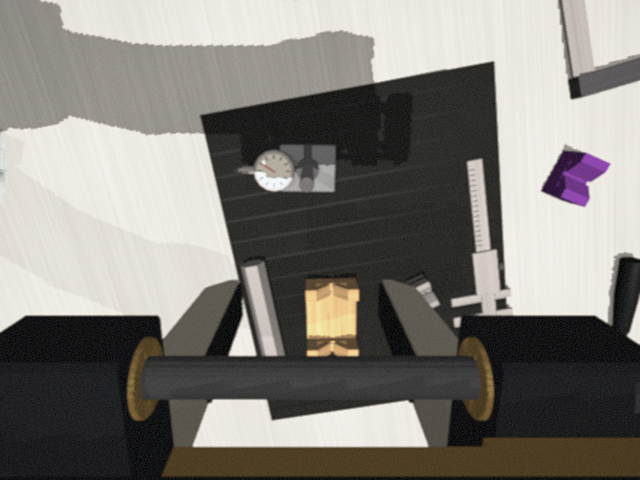

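```bash
python3 -m inch '0.01 -0.001 0 0 0 0;0.012 -0.002 0.01 0 0 0;0.01 -0.001 0.03 0 0 0;0 0 0.03 0 0 0;0 0 0.03 0 0 0;0 0 0.02 0 0 0;0 0 0 0 0 0;0 0 0 0 0 0;0 0 0 0 0 0' >/dev/null;python3 go.py .4562 -.107 .1 1.386;  python3 - <<'E'
from h import *
c,im=snap("wrist","pics/w8.png"); 
V=near([("wrist",c)],"gauge",(.456,-.107,.04))
top=np.array([[.4562,-.107,.154]]);print(proj(c,top))
E
```

```text
pos [ 0.4575 -0.107   0.1824] phi 1.3862 tilt [0.001 0.   ] az 0.0002 (0.0 rows) shift x -0.0002 y -0.0012 z 0.0824
  gauge wrist off 29 conf 0.57 [282. 239. 142. 106.] 1
[[308.34105867 278.67298591]]
```

View pics/w8.png

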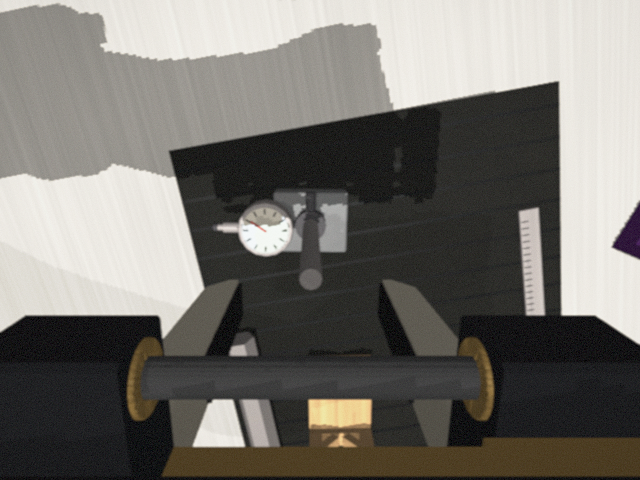

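```bash
python3 -m inch '0 0 0.015 0 0 0;0 0 0.025 0 0 0;0 0 0.02 0 0 0;0 0 0.015 0 0 0;0 0 0.007 0 0 0;0 0 0 0 0 0;0 0 0 0 0 0;0 0 0 0 0 0' 0.05 >/dev/null;python3 go.py .4562 -.107 .1 1.386; python3 -m inch '0 0 0 0 0 0;0 0 0 0 0 0;0 0 0 0 0 0;0 0 0 0 0 0;0 0 0 0 0 0;0 0 0 0 0 0;0 0 0 0 0 0;0 0 0 0 0 0;0 0 0 0 0 0' 0 50; python3 go.py .4562 -.107 .1 1.386;python3 -m inch '0 0 -0.003 0 0 0;0 0 -0.008 0 0 0;0 0 -0.02 0 0 0;0 0 -0.025 0 0 0;0 0 -0.025 0 0 0;0 0 -0.025 0 0 0;0 0 -0.015 0 0 0;0 0 0 0 0 0;0 0 0 0 0 0'; python3 go.py .57 .2273 .146 1.431
```

```text
pos [ 0.4574 -0.1076  0.1005] phi 1.3854 tilt [ 0.0016 -0.0004] az -0.0006 (0.0 rows) shift x 0.0004 y -0.0013 z 0.0005
time_s: 35.98
tcp_pos: [0.4567, -0.1075, 0.0993]
ee_rot: [-0.0, 0.769, 0.639, -0.0]
ft_force: [0.6, 0.6, -1.1]
grip_width: 0.0115
grip_force: 50.0
pos [ 0.4567 -0.1075  0.0993] phi 1.3856 tilt [-0.0001  0.    ] az -0.0004 (0.0 rows) shift x 0.0004 y -0.0006 z -0.0007
time_s: 36.73
tcp_pos: [0.4565, -0.1077, 0.2209]
ee_rot: [0.001, 0.77, 0.639, 0.0]
ft_force: [0.8, -0.5, -4.8]
grip_width: 0.011
grip_force: 50.0
pos [ 0.4565 -0.1077  0.2209] phi 1.3851 tilt [ 0.0013 -0.0006] az -0.0459 (0.4 rows) shift x 0.3476 y 0.0657 z 0.0749
```

```bash
python3 -m inch '0.012 0.002 0 0 0 -0.046;0.022 0.004 0 0 0 0;0.027 0.0053 0 0 0 0;0.027 0.0053 0 0 0 0;0.027 0.0053 0 0 0 0;0.027 0.0053 0 0 0 0;0.027 0.0053 0 0 0 0;0.027 0.0053 0 0 0 0;0.027 0.0053 0 0 0 0;0.027 0.0053 0 0 0 0;0.027 0.0053 0 0 0 0;0.027 0.0053 0 0 0 0;0.024 0.004 0 0 0 0;0.015 0.002 0 0 0 0;0.005 0.001 0 0 0 0;0 0 0 0 0 0;0 0 0 0 0 0;0 0 0 0 0 0' >/dev/null; python3 go.py .571 .2272 .1453 1.431; python3 - <<'E'
from h import *
c,im=snap("wrist","pics/w9.png");snap("side","pics/s9.png")
E
```

```text
pos [0.5705 0.2259 0.2199] phi 1.4303 tilt [-0.0011 -0.0016] az -0.0007 (0.0 rows) shift x 0.0014 y 0.0003 z 0.0746
```

View pics/w9.png

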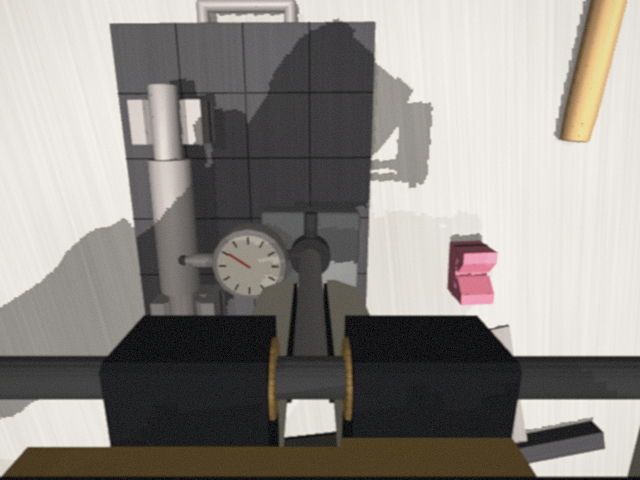

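```bash
python3 - <<'E'
from h import *
c=cam("wrist"); t=unproj(c,181,261,.1636); S=np.array([.47,.2413]);u=np.array([np.cos(1.431),np.sin(1.431)]);n=np.array([u[1],-u[0]])
d=t[:2]-S;print(t,"along",d@u,"perp",d@n)
E
python3 -m inch '0 0 0.01 0 0 0;0 0 0.02 0 0 0;0 0 0.018 0 0 0;0 0 0.01 0 0 0;0 0 0.005 0 0 0;0 0 0 0 0 0;0 0 0 0 0 0;0 0 0 0 0 0';python3 go.py .571 .2272 .1453 1.431
```

```text
[0.49677459 0.23636422 0.1636    ] along -0.0011568220481166154 perp 0.027201142388786376
time_s: 39.0
tcp_pos: [0.5714, 0.2281, 0.1582]
ee_rot: [0.0, 0.755, 0.656, 0.001]
ft_force: [-1.1, -0.5, -5.3]
grip_width: 0.0109
grip_force: 50.0
pos [0.5714 0.2281 0.1582] phi 1.4315 tilt [0.0012 0.0007] az 0.0005 (0.0 rows) shift x -0.0010 y -0.0002 z 0.0129
```

```bash
python3 -m inch '0 -0.0015 0.005 0 0 0;0 0 0.004 0 0 0;0 0 0.002 0 0 0;0 0 0 0 0 0;0 0 0 0 0 0;0 0 0 0 0 0'|grep -E 'tcp|ft'; python3 -m inch '0 0 0.001 0 0 0;0 0 0 0 0 0;0 0 0 0 0 0'|grep -E 'tcp|ft';python3 -m inch '0 0 0.0006 0 0 0;0 0 0 0 0 0;0 0 0 0 0 0'|grep -E 'tcp|ft'
```

```text
tcp_pos: [0.5695, 0.2281, 0.1464]
ft_force: [-0.1, -0.3, -4.0]
tcp_pos: [0.5694, 0.2281, 0.1454]
ft_force: [-0.6, 0.2, -3.8]
tcp_pos: [0.5695, 0.2281, 0.1454]
ft_force: [-0.6, -1.0, 5.8]
```

```bash
python3 -m inch '0 0 0.0003 0 0 0;0 0 0 0 0 0' | grep ft; python3 -m inch '0 0 0 0 0 0;0 0 0 0 0 0;0 0 0 0 0 0;0 0 0 0 0 0;0 0 -0.005 0 0 0;0 0 -0.015 0 0 0;0 0 -0.025 0 0 0;0 0 -0.03 0 0 0;0 0 -0.03 0 0 0;0 0 -0.02 0 0 0;0 0 0 0 0 0;0 0 0 0 0 0' 0.05; python3 - <<'E'
from h import *
c,im=snap("wrist","pics/w10.png"); 
P=(.57,.227,.08); M["gauge"].append(disc(-.04,.021,.03,.048))
V=near([("wrist",c)],"gauge",P);p,e=fit(V,"gauge",[P[0],P[1],-.14],.05); print(np.round(p,4),"err %.3f"%e)
c2,im2=snap("side"); cv2.imwrite("pics/s10.png",cv2.resize(im2[90:250,220:380],None,fx=3.5,fy=3.5,interpolation=cv2.INTER_CUBIC))
E
```

```text
ft_force: [-2.5, -1.9, 7.0]
time_s: 41.17
tcp_pos: [0.5699, 0.2282, 0.2708]
ee_rot: [0.0, 0.755, 0.656, 0.001]
ft_force: [0.4, -0.4, -0.6]
grip_width: 0.0499
grip_force: 0.0
  gauge wrist off 28 conf 0.90 [283. 222. 121.  82.] 1
[ 0.569   0.2282 -0.1519] err 0.125
```

View pics/w10.png

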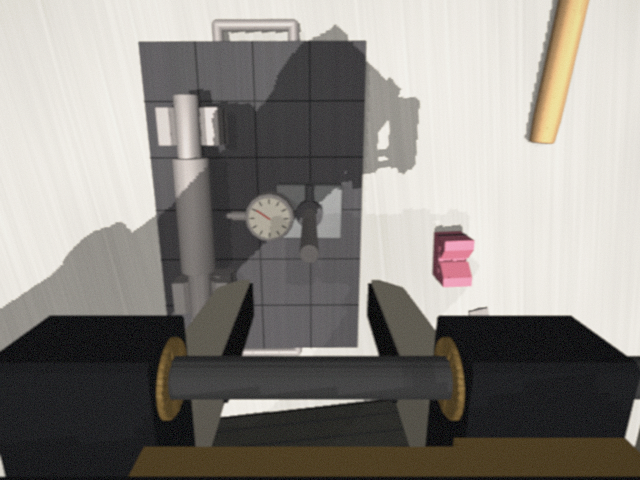

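View pics/s10.png

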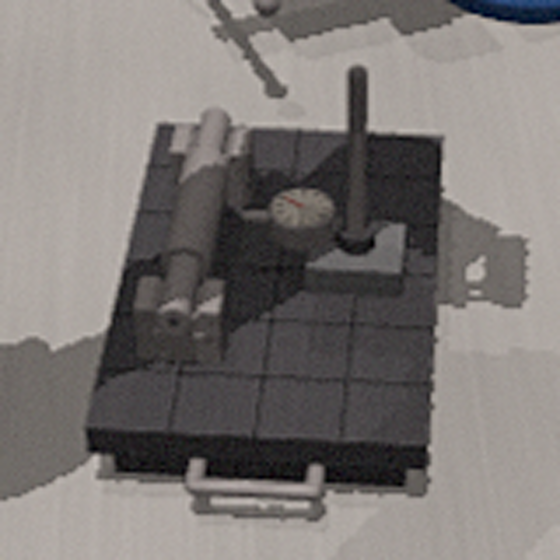

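```bash
python3 -c "
from workcell import robot
print(robot.close_job())"
```

```text
the job is handed in; nothing more can be done
None
```

I handed the job in at about 41 s. The last pictures showed the shaft resting in both matched V-blocks on the plate, with the gauge upright beside it and its stylus pointing at the middle of the shaft about 10–12 mm short; no verdict came back.

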